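# Kit the weld plates from behind the tubes

### The job

The L-shaped weld plate lies hemmed in between the two tall tubes on the plywood mat. First stand both tubes on the white side board, then pack the L-shaped plate and the small rectangular plate together into the painted metal tray so that both lie flat on its floor, and only then put each tube back upright on its own pad, centred: the square tube on the square pad, the round tube on the round one. Keep the tubes upright throughout.

Things in the scene. Friction and masses are not known exactly. Their poses are not given: they have to be found in the camera images.
- tube_square: Bare steel square tube standing on end, 38 x 38 mm outside, 145 mm tall, open at the top (wall 3 mm), 0.2 to 0.45 kg. Origin: centre of its underside, z up its length, x and y across its flat sides. Starts on the square pad.
- tube_round: Bare steel round tube standing on end, 38 mm diameter, 145 mm tall, open at the top (wall 3 mm), 0.18 to 0.4 kg. Origin: centre of its underside, z up its length. Starts on the round pad.
- plate_L: Flat steel L-plate 10 mm thick, 0.3 to 0.6 kg, to grip by its upright 18 x 18 mm square stub (10 to 44 mm above the underside, sides along x and y). Origin: underside, below the stub's axis; z up. Long leg: x -18 to 18, y -45 to 63 mm; foot: x 18 to 54, y -45 to -9 mm. Starts on the 4 mm plywood mat, a tube standing about 50 mm from the stub on either x side, too close for a gripper.
- plate_bar: Small flat rectangular steel plate 36 (x) x 72 (y) x 10 mm, about 0.2 to 0.4 kg, lying alone on the table nearest the robot; a square steel stub 18 x 18 mm stands upright on it (from 10 to 44 mm above the underside, sides parallel to the plate's edges) and is the thing to grip. Origin: centre of its underside, below the stub's axis; z up.
- tray: Fixed open tray of green-painted sheet metal, 96 (x) x 132 (y) x 16 mm outside, walls and floor 4 mm (88 x 124 mm inside). Origin: centre of its underside. Empty at the start. Together the plates make a 72 x 108 mm rectangle (the small one in the L's corner, beside its long leg) and fit only with the L's long leg along the tray's y, either way round, 16 mm to spare each way.
- side_board: Fixed white laminate board lying flat, 170 (x) x 110 (y) x 6 mm, the side area, empty at the start. Origin: centre of its underside.
- pad_square: Fixed square aluminium pad 54 x 54 x 3 mm on the plywood mat, the square tube's own place. Origin: centre of its underside (pad top 3 mm above it, 7 mm above the table).
- pad_round: Fixed round aluminium pad, 54 mm diameter, 3 mm thick, on the plywood mat, the round tube's own place. Origin: centre of its underside (pad top 3 mm above it, 7 mm above the table).
Not all that is in view belongs to the job. What is shaped like the plate_L but orange or yellow is not meant.

How it is judged:
On the way, in this order (a step that is already met when the one before it is completed fails the run):
1. both tubes stand on the side board, the L-shaped plate still lying where it was (x of tube_square in the frame of side_board between -0.085 and 0.085 m and y of tube_square in the frame of side_board between -0.055 and 0.055 m and z of tube_square in the frame of side_board between 0.003 and 0.01 m and angle between each of tube_square, tube_round's own z axis and vertical below 0.1 rad and x of tube_round in the frame of side_board between -0.085 and 0.085 m and y of tube_round in the frame of side_board between -0.055 and 0.055 m and z of tube_round in the frame of side_board between 0.003 and 0.01 m and distance of plate_L from where it was at the start of the episode below 0.03 m), for 0.2 s.
2. both plates lie flat in the tray while both tubes stand on the side board (horizontal distance between each of plate_L, plate_bar and tray below 0.045 m and z of plate_L in the frame of tray between 0.002 and 0.007 m and angle between each of plate_L, plate_bar's own z axis and vertical below 0.05 rad and z of plate_bar in the frame of tray between 0.002 and 0.007 m and x of tube_square in the frame of side_board between -0.085 and 0.085 m and y of tube_square in the frame of side_board between -0.055 and 0.055 m and z of tube_square in the frame of side_board between 0.003 and 0.01 m and angle between each of tube_square, tube_round's own z axis and vertical below 0.1 rad and x of tube_round in the frame of side_board between -0.085 and 0.085 m and y of tube_round in the frame of side_board between -0.055 and 0.055 m and z of tube_round in the frame of side_board between 0.003 and 0.01 m), for 0.2 s.
At the end, for the whole second after the job is handed in: Both plates lie flat (within 3 degrees) on the tray's floor, inside its walls; each tube stands upright on its own pad, within 10 mm of the pad's centre; everything is at rest (horizontal distance between each of plate_L, plate_bar and tray below 0.045 m and z of plate_L in the frame of tray between 0.002 and 0.007 m and angle between each of plate_L, plate_bar's own z axis and vertical below 0.05 rad and z of plate_bar in the frame of tray between 0.002 and 0.007 m and horizontal distance between tube_square and pad_square below 0.01 m and z of tube_square in the frame of pad_square between 0.001 and 0.006 m and angle between each of tube_square, tube_round's own z axis and vertical below 0.08 rad and horizontal distance between tube_round and pad_round below 0.01 m and z of tube_round in the frame of pad_round between 0.001 and 0.006 m and linear speed of each of tube_square, tube_round, plate_L, plate_bar below 0.02 m/s and angular speed of each of tube_square, tube_round, plate_L, plate_bar below 0.2 rad/s); the robot touches nothing.
It fails at once if a tube is tipped more than 35 degrees (angle between any of tube_square, tube_round's own z axis and vertical above 0.61 rad).
It also fails if it takes over 134 s, if anything falls off the work surface, if the arm or the gripper's body presses on something with over 40 N, if the wrist force passes 120 N, or if a joint passes its speed limit or range.

### The arm

A 6-joint arm with a two-finger parallel gripper is mounted at the origin on the work surface. World frame = base frame: x ahead of the robot, y to its left, z up, the work surface at z = 0. Lengths are in m, angles in rad, forces in N, time in s.
With the tool pointing down it reaches from about 0.375 to 0.975 m from the base axis. Payload 3.8 kg.
Tool frame: the origin (TCP) lies midway between the tips of the shut fingers; the grasp point (between the pads) lies 19 mm behind it; z points along the fingers, y is the line along which they close (so a half turn about z gives the same grasp; the last joint's range is limited). The gripper opens to 88 mm and grips with 3 to 60 N. Pads are 18 mm wide; open, the fingers measure 123 mm over their backs; the gripper's body (75 mm by 187 mm) begins 45 mm behind the grasp point.
Start: joints at [-1.205, 0.264, 1.604, -0, 1.274, -0.037], TCP at [0.265, -0.621, 0.239] pointing down, gripper open.
Joint ranges: [-2.63, 2.63], [-0.94, 2.18], [0.31, 2.57], [-1.31, 4.45], [0, 2.66], [-2.55, 2.55]. Speed limits (rad/s): [2.57, 2.57, 3.14, 3.14, 3.14, 3.14].

### API

Orientations are given as a rotation vector (axis times angle).
In Python, from cell import manip, inverse_kinematics, cams, order gives the robot as it stands. Calls block until the motion is done:
- manip.move_pose(position, orientation): joint-space move of the TCP to a pose.
- manip.move_linear(position, rate=0.15, rot=None): straight line of the TCP; rot=None keeps the orientation; rate is the mean speed in m/s.
- manip.set_joints(angles): joint-space move.
- manip.set_gripper(opening, force=None): finger opening in m; force is the grip in N (None keeps the last); returns when the fingers have stopped.
- manip.dwell(seconds).
- inverse_kinematics(position, orientation): joint angles nearest the present ones, or None.
- manip.state(): the state.
- cams.capture(name): name is "scene" or "side" or "wrist"; returns a dict with "image" (480x640x3 uint8, blue, green, red), "z_map" (480x640 float32, m along the optical axis (not along the pixel's ray), 0 where there is no reading), "intrinsics" (3x3 intrinsics, pixels), "k1" (the pictures are not rectified: a ray, as slopes to the right and down, at radius r is drawn at 1 + k1 r^2 times it, then the intrinsics apply), "position" and "orientation" of the camera in the world; the wrist camera has in their place "T_tool_cam" (4x4, takes a point from camera to tool coordinates, whose origin is the TCP and whose axes are the flange's). Camera axes: x right, y down, z forward; pixel columns grow to the right and rows downward; lengths in m; the calibration is good to about 2 mm. A picture is of the moment at which its call begins: read the wrist's pose just before it.
A pose or a line that the arm cannot do raises manip.IKError and nothing moves.
- order.close_job(): hands the job in; it is judged then, once.
The state is a dict: "clock": time; "joint_pos": joint angles; "joint_velocities": joint speeds; "tau": joint torques, N m; "tool_pos": TCP position; "tcp_rot": TCP orientation; "contact_force": force on the tool from outside, world axes, zero at the start; "moment": the same for the moment, N m; "gripper_width": finger opening in m; "grasp_force": force on a finger pad.
Only numpy, scipy, OpenCV 4.12 (cv2) and the standard library are available. Lean on these libraries where they do the work, as an engineer would, in place of code of your own. Each camera call takes 0.05 s, during which the arm holds its last target. There are 200 camera calls.

## Working session

There is one attempt and no reset: what is moved stays moved. The work goes in short steps, each a Python script; the robot and the scene stay as the last script left them, time stands still between calls to the robot, and variables do not carry over. Pictures are saved under pics/ and viewed, at most 14 in all, crops included, and the job is handed in when it is done.

```bash
ls; mkdir -p pics
python3 - <<'E'
from cell import manip,cams
import cv2
s=manip.state();print(s['clock'],s['tool_pos'],s['tcp_rot'])
for n in ("scene","side"):
    c=cams.capture(n);cv2.imwrite(f'pics/{n}0.png',c['image']);print(n,c['position'],c['orientation'],c['intrinsics'],c['k1'])
c=cams.capture("wrist");print(c['T_tool_cam'],c['k1'],c['intrinsics']);cv2.imwrite('pics/wrist0.png',c['image'])
E
```

```text
pics
0.0 [ 0.26430783 -0.62032601  0.23737327] [-3.07593771e+00 -6.27941928e-01  6.14567396e-04]
scene [ 1.01280179 -0.69013191  1.09119882] [-2.35121532 -0.89681713  0.30228232] [[622.93993632   0.         323.67852015]
 [  0.         622.93993632 233.24612737]
 [  0.           0.           1.        ]] 0.040182602757570095
side [0.44714933 0.64353471 0.68324114] [-0.02689626  2.84052377 -1.30246276] [[442.01420408   0.         321.18281286]
 [  0.         442.01420408 245.79772177]
 [  0.           0.           1.        ]] -0.08078381411059445
[[-6.29490728e-04 -9.53406458e-01 -3.01688134e-01  7.83534903e-02]
 [ 9.99999795e-01 -6.35674805e-04 -7.76766873e-05 -6.33961969e-04]
 [-1.17718090e-04 -3.01688121e-01  9.53406662e-01 -1.46846538e-01]
 [ 0.00000000e+00  0.00000000e+00  0.00000000e+00  1.00000000e+00]] -0.0024132053307460498 [[344.84916139   0.         314.1582401 ]
 [  0.         344.84916139 240.89217618]
 [  0.           0.           1.        ]]
```

View pics/scene0.png

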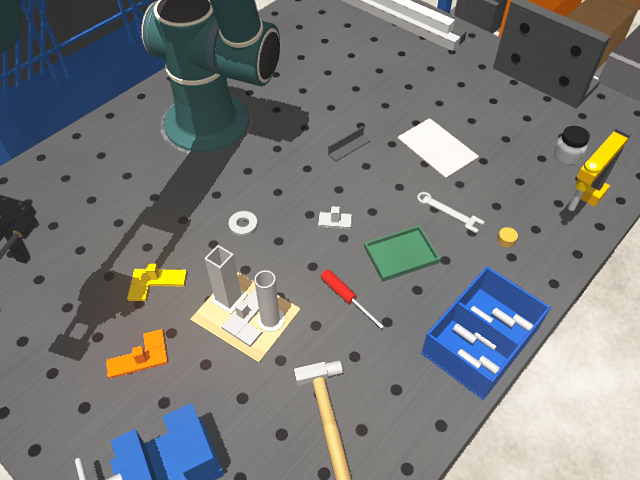

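View pics/side0.png

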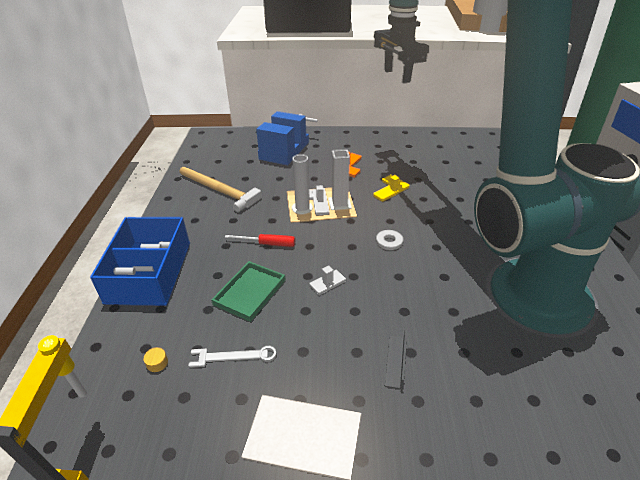

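The scene view shows the square tube at about (222,280), the round tube at (267,300) and the L-plate between them at (240,325). The bar plate is at (335,217), the tray at (402,253) and the board at (438,147). In the side view the tubes are at (340,180) and (301,185), the bar at (327,280), the tray at (249,290) and the board at (303,437).

```bash
cat > h.py <<'E'
import numpy as np,cv2
from scipy.spatial.transform import Rotation as R
from cell import manip,cams,inverse_kinematics,order
def cap(n):
    s=manip.state();c=cams.capture(n)
    if n=='wrist':
        T=np.eye(4);T[:3,:3]=R.from_rotvec(s['tcp_rot']).as_matrix();T[:3,3]=s['tool_pos'];T=T@c['T_tool_cam']
    else:
        T=np.eye(4);o=np.array(c['orientation']);T[:3,:3]=R.from_rotvec(o).as_matrix() if o.shape==(3,) else o;T[:3,3]=c['position']
    c['T']=T;return c
def slopes(c,uv):
    uv=np.asarray(uv,float).reshape(-1,1,2)
    return cv2.undistortPoints(uv,c['intrinsics'],np.array([c['k1'],0,0,0.])).reshape(-1,2)
def ray(c,uv,z):
    s=slopes(c,uv);d=np.c_[s,np.ones(len(s))]@c['T'][:3,:3].T;o=c['T'][:3,3]
    return o+d*((z-o[2])/d[:,2])[:,None]
def cloud(c):
    v,u=np.mgrid[:480,:640];s=slopes(c,np.c_[u.ravel(),v.ravel()])
    z=c['z_map'].reshape(-1,1);p=np.c_[s*z,z]@c['T'][:3,:3].T+c['T'][:3,3]
    p[z[:,0]==0]=np.nan;return p.reshape(480,640,3)
def blobs(m,amin=60):
    cs,_=cv2.findContours(m.astype(np.uint8)*255,cv2.RETR_EXTERNAL,cv2.CHAIN_APPROX_NONE)
    return sorted([k for k in cs if cv2.contourArea(k)>amin],key=cv2.contourArea,reverse=True)
def rect(p):  # centre, sizes, angle(deg) of long side in world
    (x,y),(w,h),a=cv2.minAreaRect((p[:,:2]*1000).astype(np.float32))
    if w<h:w,h,a=h,w,a+90
    return np.round([x,y,w,h,(a+90)%180-90],1)
def down(yaw): # tool z down, tool x axis at yaw
    return (R.from_euler('z',yaw)*R.from_euler('x',np.pi)).as_rotvec()
E
python3 - <<'E'
from h import *
for n in('scene','side'):
    c=cap(n);p=cloud(c);z=p[...,2];hsv=cv2.cvtColor(c['image'],cv2.COLOR_BGR2HSV).astype(int);H,S,V=hsv[...,0],hsv[...,1],hsv[...,2]
    print(n)
    inr=(p[...,0]>.2)&(p[...,0]<1.)&(abs(p[...,1])<.6)
    for nm,m,h in(('tray',(H>55)&(H<85)&(S>80)&inr&(z<.05),.016),('mat',(H>12)&(H<30)&(S>50)&(S<190)&inr&(z<.02),.004),('board',(S<45)&(V>190)&inr&(z<.02),.006),('tall',inr&(z>.135)&(z<.165),.152)):
        for k in blobs(m)[:3]:
            q=ray(c,k,h);u=k.reshape(-1,2).mean(0).round();print(nm,u,rect(q),'z',np.round(np.nanmedian(z[m]),3))
    # bar region stub
    m=inr&(z>.03)&(z<.06)&(S<60)
    for k in blobs(m,15)[:8]: print('stub?',k.reshape(-1,2).mean(0).round(),rect(ray(c,k,.044)))
E
```

```text
scene
tray [401. 253.] [623.3  -5.5 135.1 101.9  63. ] z 0.005
mat [248. 324.] [ 478.8 -325.7  172.5  142.3    8.7] z 0.004
mat [245. 285.] [ 430.4 -275.7   72.9   30.9  -34.1] z 0.004
mat [505. 241.] [770.3 174.   40.5  30.8  22.1] z 0.004
board [515. 406.] [ 980.2 -126.   397.5   50.3   89.9] z -0.74
board [438. 147.] [490.7 311.3 172.1 112.5 -10.5] z -0.74
board [239. 312.] [ 474.2 -347.1  122.2   92.7  -36.8] z -0.74
tall [219. 259.] [ 433.3 -327.7   49.    45.5    6.7] z 0.148
tall [265. 282.] [ 530.3 -308.1   47.2   37.6  -45.5] z 0.148
tall [583. 185.] [841.5 278.8  28.5  26.2 -79.7] z 0.148
stub? [570. 148.] [744.5 477.6  65.4  59.7  13.1]
stub? [226. 292.] [ 435.3 -332.3   54.4   44.7   51.8]
stub? [269. 315.] [ 535.6 -312.3   36.7   28.9   49. ]
stub? [241. 308.] [ 483.4 -336.1   27.2   24.9    5.6]
stub? [335. 211.] [461.5 -34.9  28.1  17.5 -48.7]
stub? [598. 184.] [844.9 417.8  31.8  19.9 -85.5]
side
tray [252. 291.] [617.7   8.6 141.8 104.1  63.3] z 0.005
mat [321. 207.] [ 477.  -319.   172.7  147.1    8.9] z 0.005
mat [209. 184.] [ 801.2 -412.7  254.4   21.5  -34.4] z 0.005
mat [158. 364.] [760.5 190.3  40.9  30.5  40.6] z 0.005
board [304. 437.] [489.2 315.8 169.7 110.7 -10.2] z 0.006
board [227. 355.] [626.8 168.3 157.3  36.1   4.5] z 0.006
board [389. 238.] [ 307.  -174.2   60.9   60.1    0.8] z 0.006
tall [ 21. 451.] [ 8.362e+02  4.242e+02  5.030e+01  2.340e+01 -4.000e-01] z 0.147
tall [341. 157.] [ 424.8 -302.9   68.3   38.7  -89.9] z 0.147
tall [300. 161.] [ 521.4 -280.9   61.7   35.7  -85.9] z 0.147
stub? [339. 192.] [ 425.  -317.7   74.5   41.7  -89.8]
stub? [302. 197.] [ 521.9 -290.6   57.8   36.4  -86.1]
stub? [328. 271.] [453.7 -18.2  28.9  25.8 -53.1]
stub? [320. 190.] [ 478.3 -321.4   46.8   18.4  -88.2]
stub? [403. 367.] [323.  212.7  48.9   3.9  80.7]
```

```bash
python3 - <<'E'
from h import *
import pickle
for n,x,y,z,yaw in(('mat',.478,-.315,.34,.17),('tray',.55,0,.33,.17),('board',.49,.313,.33,-.17)):
    manip.move_pose([x,y,z],down(yaw));manip.dwell(.3);c=cap('wrist');s=manip.state()
    print(n,s['clock'],np.round(s['tool_pos'],4),np.round(s['joint_pos'],2))
    cv2.imwrite(f'pics/w_{n}.png',c['image']);pickle.dump(c,open(f'{n}.pkl','wb'))
E
python3 -c "
import cv2,numpy as np
a=[cv2.imread(f'pics/w_{n}.png') for n in('mat','tray')]
cv2.imwrite('pics/w2.png',np.vstack([i[:,:] for i in a])[:, :][::1][:960]) 
cv2.imwrite('pics/w2.png',np.hstack([cv2.resize(i,(400,300)) for i in a]))"
```

```text
mat 2.0417 [ 0.4777 -0.3155  0.3397] [-0.63  0.02  1.69 -0.    1.43  0.77]
tray 3.6167 [ 0.55   -0.0008  0.33  ] [-0.05 -0.02  1.75 -0.    1.41  1.36]
board 5.175 [0.4904 0.3123 0.3301] [ 0.52  0.04  1.69 -0.    1.41  2.27]
```

View pics/w_mat.png

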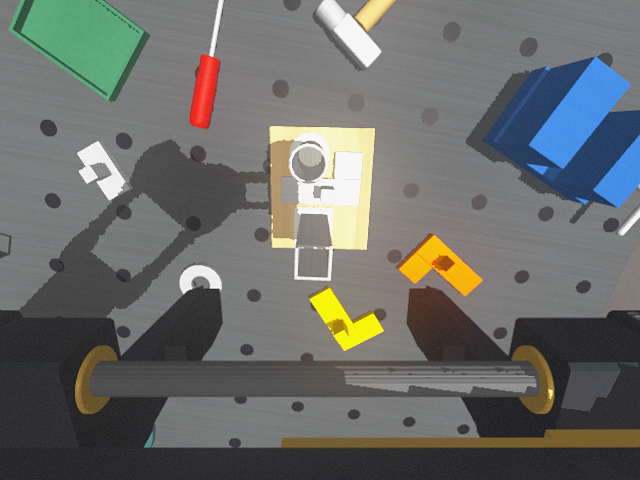

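View pics/w_tray.png

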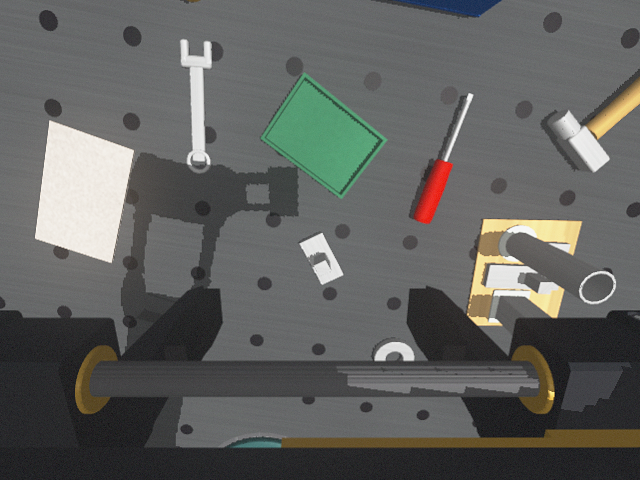

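In the mat view, the round tube's top is at about (309,157) and the square tube's top at (313,262), with the L between them; its foot is at (348,165). In the tray view, the tray is at (323,135) and the bar at (321,258).

```bash
cat > meas.py <<'E'
from h import *
import pickle
def L(n): 
    c=pickle.load(open(n+'.pkl','rb'));p=cloud(c);h=cv2.cvtColor(c['image'],cv2.COLOR_BGR2HSV).astype(int)
    return c,p,h[...,0],h[...,1],h[...,2]
def show(nm,c,m,h,a=60,k=3):
    for b in blobs(m,a)[:k]: print(nm,b.reshape(-1,2).mean(0).round(),rect(ray(c,b,h)))
E
python3 - <<'E'
from meas import *
c,p,H,S,V=L('mat');z=p[...,2];roi=np.zeros_like(z,bool);roi[100:290,255:390]=1
show('tops',c,roi&(z>.142)&(z<.16),.152)
show('mat',c,roi&(H>12)&(H<32)&(S>50),.004)
show('stub',c,roi&(z>.043)&(z<.053),.048,20,5)
show('plateL',c,roi&(z>.010)&(z<.018)&(S<50)&(V>150),.014,60)
m=roi&(V>200)&(S<50)&(z<.018)&(z>.006);show('Lw',c,m,.014)
c,p,H,S,V=L('tray');z=p[...,2]
show('tray',c,(H>55)&(H<85)&(S>80),.016,500,1)
roi=np.zeros_like(z,bool);roi[225:300,285:360]=1
show('bar',c,roi&(V>130)&(S<40),.010,60)
show('barstub',c,roi&(z>.036),.044,10)
c,p,H,S,V=L('board')
show('board',c,(V>170)&(S<60)&(p[...,2]<.02)&(p[...,2]>-.01),.006,2000,2)
E
python3 -c "
import cv2
a=cv2.imread('pics/w_mat.png')[110:290,250:390];cv2.imwrite('pics/matz.png',cv2.resize(a,None,fx=3.2,fy=3.2,interpolation=2))"
```

```text
tops [313. 260.] [ 429.1 -322.2   41.8   38.     7.2]
tops [308. 163.] [ 525.5 -301.3   37.2   37.1    9.6]
mat [319. 189.] [ 477.9 -322.6  171.5  142.9    8.6]
stub [327. 195.] [ 481.2 -331.6   18.1   16.7   10. ]
stub [314. 220.] [ 446.4 -319.9   36.8    2.8  -82.9]
plateL [326. 183.] [ 497.2 -320.5  107.8   71.6  -82.8]
Lw [334. 182.] [ 498.  -331.5   86.    72.8  -82.8]
Lw [320. 215.] [ 435.9 -322.5   49.2   40.7  -80.4]
Lw [315. 142.] [ 542.  -304.8   51.2   20.7   72.5]
tray [322. 136.] [ 6.208e+02 -1.000e-01  1.323e+02  9.690e+01  6.300e+01]
bar [322. 258.] [456.  -26.9  72.8  37.2  36.3]
barstub [322. 267.] [458.2 -27.   20.4  18.3  34.6]
board [314. 187.] [490.9 313.8 170.6 111.  -10.3]
board [413.  56.] [624.1 164.7 151.5  37.3   4.6]
```

View pics/matz.png

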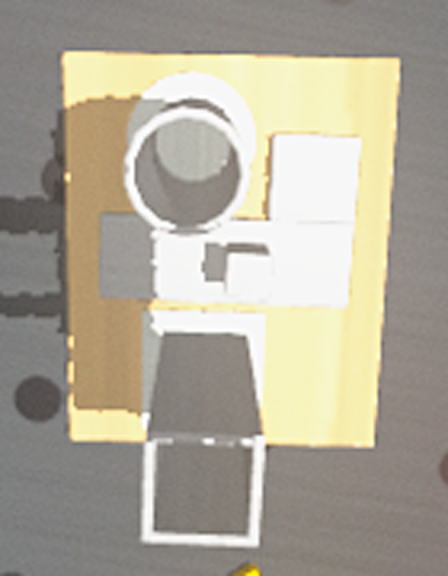

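The zoom shows the long leg of the L running horizontally at about (225,260) in the crop, with its stub at (248,270) and its foot at upper right (315,178). L yaw is therefore about 7° with the origin near (0.4805, -0.3317). All the sizes agree with the given ones.

Next I move both tubes.

```bash
cat >> h.py <<'E'
def fz(): return manip.state()['contact_force'][2]
def pick(x,y,z,yaw,op,force,up,hi=.30):
    manip.set_gripper(op,force);manip.move_pose([x,y,hi],down(yaw))
    manip.move_linear([x,y,z+.03],.2);manip.move_linear([x,y,z],.06)
    manip.set_gripper(0,force);manip.dwell(.1);s=manip.state();print('grip',s['gripper_width'],s['grasp_force'])
    manip.move_linear([x,y,z+.03],.08);manip.move_linear([x,y,up],.25)
    s=manip.state();print('held',s['gripper_width'],s['grasp_force'],s['contact_force'].round(1) if hasattr(s['contact_force'],'round') else s['contact_force'],s['clock'])
def place(x,y,z,yaw,op,up,hi=.30,dn=.003):
    manip.move_pose([x,y,hi],down(yaw));manip.move_linear([x,y,z+.025],.2);manip.move_linear([x,y,z+.003],.05);manip.dwell(.15)
    f0=fz();h=z+.003
    while h>z-dn and fz()-f0<4: h-=.001;manip.move_linear([x,y,h],.02)
    print('contact at',round(h-z,4),round(fz()-f0,1));manip.set_gripper(op);manip.dwell(.1)
    manip.move_linear([x,y,h+.03],.1);manip.move_linear([x,y,up],.3);print('clock',manip.state()['clock'])
BC=np.array([.4907,.3137]);BU=np.array([np.cos(-.18),np.sin(-.18)])
SQ=(.4285,-.3222);RD=(.5258,-.3015);SB=tuple(BC-.04*BU);RB=tuple(BC+.04*BU)
E
python3 - <<'E'
from h import *
pick(*SQ,.105,.126,.065,40,.28);place(*SB,.104,-.18,.065,.28)
pick(*RD,.105,.126,.065,40,.28);place(*RB,.104,-.18,.065,.30)
c=cap('wrist');cv2.imwrite('pics/b1.png',c['image'])
import pickle
manip.move_pose([.478,-.315,.30],down(.126));manip.dwell(.3);c=cap('wrist');pickle.dump(c,open('mat2.pkl','wb'));cv2.imwrite('pics/m2.png',c['image'])
c=cap('side');cv2.imwrite('pics/side1.png',c['image'])
a=np.hstack([cv2.resize(cv2.imread(f),(400,300)) for f in('pics/m2.png','pics/side1.png')]);cv2.imwrite('pics/pair.png',a)
E
```

```text
grip 0.037628725637247534 39.99525886494666
held 0.037559177871863324 39.995481013320386 [-0.2 -0.5 -3.7] 11.4917
contact at -0.001 7.8
clock 18.3083
grip 0.03753506209645818 39.99932278878987
held 0.03704780292339286 39.99921332288068 [-0.7  0.3 -1.6] 24.2833
contact at -0.001 5.7
clock 31.0417
```

View pics/pair.png

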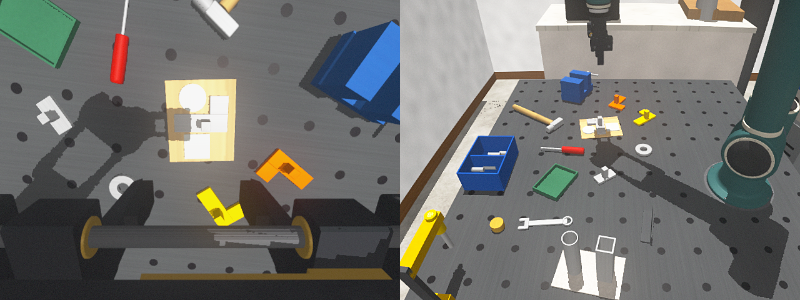

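Both tubes stand on the board, in the side view at (572,260) and (606,265). The L is still on the mat at (205,122), with the round pad at (192,97) and the square pad at (197,147).

Run:
```python
from meas import *
c,p,H,S,V=L('mat2');z=p[...,2]
roi=np.zeros_like(z,bool);roi[115:265,255:390]=1
show('mat',c,roi&(H>12)&(H<32)&(S>50),.004,500,1)
show('stub',c,roi&(z>.042)&(z<.053),.048,20)
show('L',c,roi&(z>.0105)&(z<.018)&(S<60),.014,60)
m=(roi&(z>.0055)&(z<.009)&(S<60)).astype(np.uint8);m=cv2.morphologyEx(m,cv2.MORPH_OPEN,np.ones((3,3)))
show('pads',c,m>0,.007,60)
for b in blobs(m>0,60)[:2]:
    q=ray(c,b,.007)[:,:2]*1000;print('circ',cv2.minEnclosingCircle(q.astype(np.float32)))
print(manip.state()['clock'])
cv2.imwrite('pics/m2z.png',cv2.resize(c['image'][115:265,250:390],None,fx=3.5,fy=3.5))
```

```text
mat [321. 191.] [ 478.1 -323.4  171.3  141.2    8.5]
stub [329. 202.] [ 480.8 -331.7   17.9   17.7    7.6]
L [327. 187.] [ 497.3 -320.5  107.8   70.8  -82.8]
pads [315. 233.] [ 427.7 -321.4   54.1   53.2    8.3]
pads [307. 155.] [ 526.5 -300.    52.3   51.9  -82.8]
circ ((427.9443664550781, -322.0605773925781), 36.933433532714844)
circ ((526.1753540039062, -300.18609619140625), 27.18147850036621)
33.7167
```

View pics/m2z.png

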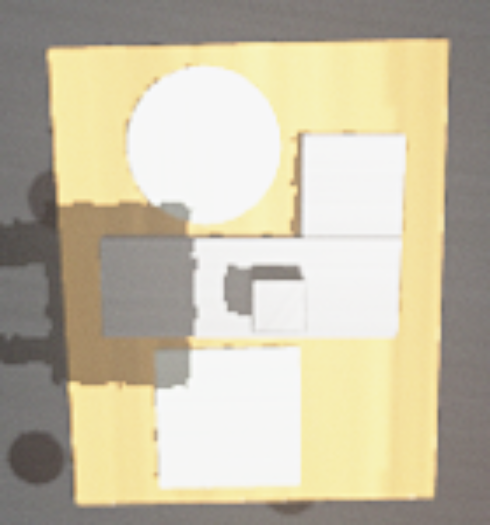

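The pads agree with the tube start poses within 1 mm, so those poses can be reused for the return. Now the plates.

Run:
```python
from h import *
import pickle
a=np.radians(-27.);M=np.array([[np.cos(a),-np.sin(a)],[np.sin(a),np.cos(a)]]);TC=np.array([.6208,0])
l=TC+M@[-.0207,-.0117];b=TC+M@[.0207,.0207];print(l,b)
ly=.126+np.pi/2
pick(.4808,-.3317,.020,ly,.045,60,.15,hi=.15)
place(*l,.020,a+np.pi/2,.035,.15,hi=.15)
by=np.radians(126.)
pick(.457,-.027,.016,by,.045,60,.15,hi=.15)
manip.move_pose([*(b-[.0,.0]),.2],down(a+np.pi));manip.dwell(.2);c=cap('wrist');cv2.imwrite('pics/t1.png',c['image']);pickle.dump(c,open('t1.pkl','wb'))
c=cap('scene');cv2.imwrite('pics/s1.png',c['image'][140:320,300:500])
i=cv2.imread('pics/t1.png');j=cv2.resize(cv2.imread('pics/s1.png'),(333,300),interpolation=2)
cv2.imwrite('pics/pair2.png',np.hstack([cv2.resize(i,(400,300)),j]))
```

```text
[ 0.59704448 -0.00102717] [0.64864144 0.00904623]
grip 0.01719268708200112 59.999843928962946
held 0.01758950247978711 60.00034287571907 [-0.8  1.1 -6.2] 38.6167
contact at -0.001 9.0
clock 43.8333
grip 0.01735980868929868 59.999865218997
held 0.017336656791213944 59.9998452141881 [-0.5  0.2 -3.7] 48.3083
```

View pics/pair2.png

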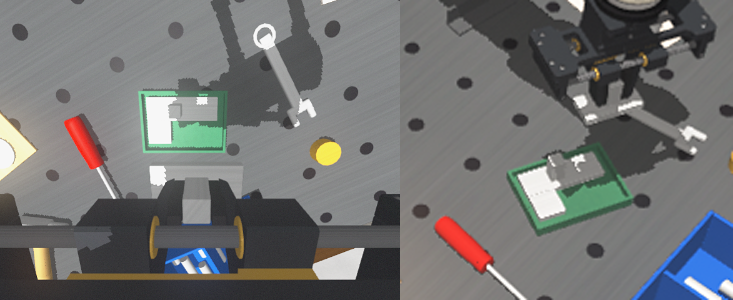

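The L lies in the tray at (180,110) in the left picture, foot at left, with the free corner nearest the tool. The bar is held aligned at (195,180). Next I place the bar.

Run:
```python
from h import *
import pickle
a=np.radians(-27.);b=(.64864,.00905)
place(*b,.020,a+np.pi,.035,.15,hi=.15)
manip.move_pose([.60,.02,.30],down(a+np.pi/2));manip.dwell(.2);c=cap('wrist');pickle.dump(c,open('t2.pkl','wb'));cv2.imwrite('pics/t2.png',c['image'])
p=cloud(c);z=p[...,2];near=np.hypot(p[...,0]-.6208,p[...,1])<.08
for k in blobs(near&(z>.043)&(z<.055),20)[:4]: print('stub',k.reshape(-1,2).mean(0),rect(ray(c,k,.048)))
m=near&(z>.011)&(z<.02)&(cv2.cvtColor(c['image'],cv2.COLOR_BGR2HSV)[...,1]<60)
for k in blobs(m,60)[:4]: print('pl',rect(ray(c,k,.014)),np.nanpercentile(z[m],[5,50,95]))
print(manip.state()['clock'])
```

```text
contact at -0.001 8.4
clock 53.65
stub [356.5 190.5] [649.1  10.2  18.   17.4 -27. ]
stub [321.  217.5] [5.981e+02 2.000e-01 1.830e+01 1.670e+01 6.300e+01]
pl [6.185e+02 2.000e-01 1.070e+02 7.120e+01 6.270e+01] [0.01311969 0.01468587 0.01615415]
pl [649.2  10.   71.2  36.   62.9] [0.01311969 0.01468587 0.01615415]
55.3167
```

View pics/t2.png

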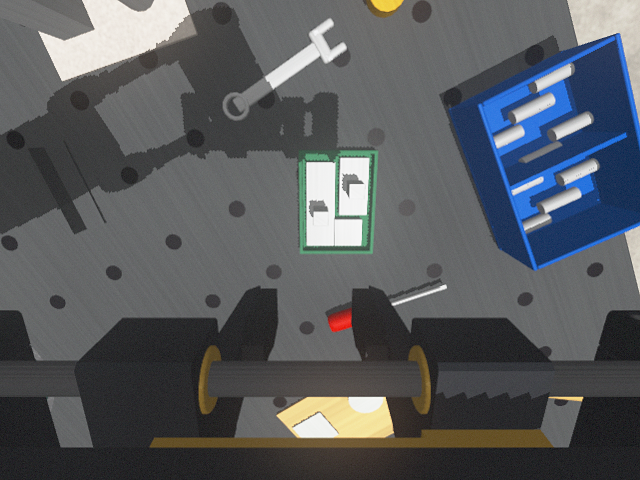

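Both plates lie flat in the tray, the L at (320,200) and the bar at (355,185), with tops at about 14 mm. Now the tubes go back.

Run:
```python
from h import *
import pickle
pick(*RB,.104,-.18,.065,40,.28);place(.5262,-.3008,.105,.126,.065,.28)
pick(*SB,.104,-.18,.065,40,.28);place(.4281,-.3220,.105,.126,.065,.30)
manip.move_pose([.478,-.315,.34],down(.17));manip.dwell(.3);c=cap('wrist');cv2.imwrite('pics/m3.png',c['image'])
p=cloud(c);z=p[...,2];r=np.zeros_like(z,bool);r[100:290,255:390]=1
for k in blobs(r&(z>.142)&(z<.16))[:3]: print(rect(ray(c,k,.152)))
c=cap('side');cv2.imwrite('pics/side3.png',c['image']);print(manip.state()['clock'])
cv2.imwrite('pics/pair3.png',np.hstack([cv2.resize(cv2.imread('pics/m3.png'),(400,300)),cv2.resize(c['image'],(400,300))]))
```

```text
grip 0.03731294198320204 39.99989477772033
held 0.03722297931457261 39.99984313297318 [ 0.2  0.1 -1.9] 61.0083
contact at -0.001 7.8
clock 67.6833
grip 0.03780388051909434 39.99951026402414
held 0.03766307818583061 39.999061999842525 [-0.9 -0.  -2.7] 73.6583
contact at -0.001 8.6
clock 80.5167
[ 428.7 -321.8   41.6   38.     7.2]
[ 526.5 -300.9   37.    36.9  -80.3]
81.2833
```

View pics/pair3.png

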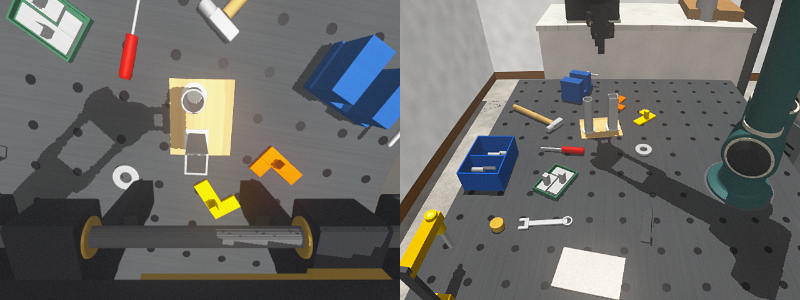

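Both tubes stand upright on their pads, at (193,98) and (197,160) in the left picture, within 1 mm of centre. The plates are in the tray at (555,180) on the right, so I hand the job in.

```bash
python3 -c "
from h import *
print(order.close_job())"
```

```text
the job is handed in; nothing more can be done
None
```

The job is handed in at about 81 s of the 134 s allowed: by my last camera check both plates lay flat in the tray and each tube stood upright about 1 mm from its own pad's centre; the hand-in call gave no verdict.

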